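# Refill the condiment caddy of a coffee bar

### The arm

A 6-joint arm with a two-finger parallel gripper is mounted at the origin on the work surface. World frame = base frame: x ahead of the robot, y to its left, z up, the work surface at z = 0. Lengths are in m, angles in rad, forces in N, time in s.
With the tool pointing down it reaches from about 0.35 to 0.85 m from the base axis. Payload 8.1 kg.
Tool frame: the origin (TCP) lies on the centre line of the jaws, within the pads' length; the fingertips stand robot.tips_ahead ahead of it and the grasp point (between the pads) lies 6 mm ahead of it (robot.tips_ahead is the distance from the TCP to the fingertips, in m); z points along the fingers, y is the line along which they close (so a half turn about z gives the same grasp; the last joint's range is limited). The gripper opens to 93 mm and grips with 3 to 60 N. Pads are 15 mm wide; open, the fingers measure 128 mm over their backs; the gripper's body (75 mm by 188 mm) begins 65 mm behind the grasp point.
Start: joints at [1.041, 0.13, 1.488, -0, 1.523, -0.085], TCP at [0.258, 0.542, 0.244] pointing down, gripper open.
Joint ranges: [-2.96, 2.96], [-0.89, 2.26], [0.02, 2.5], [-1.34, 4.48], [0, 2.73], [-2.66, 2.66]. Speed limits (rad/s): [2.39, 2.39, 2.79, 3.14, 3.14, 3.14].

### API

Orientations are given as a rotation vector (axis times angle).
In Python, from plant import robot gives the robot as it stands.
- The arm moves only by the tool apply_moves, never from a script. Its arguments are lists of equal length, an entry for each row: "delta_pos": the shift along the tool's x, y, z in cm, a list of three; "twist": the turn about the tool's z in rad. A call has 1 to 8 rows; each row shifts and turns the commanded pose from where the row before left it, along the tool's axes as they then stand; what a row does not reach is not made up. A row lasts 1/8 s, in which the tool goes at most 62.5 mm and 10.7 degrees, less where a joint would pass 70% of its speed; a pose out of reach is approached as far as the arm can. A call with a gripper value outside its range is refused whole. "gripper" is the finger opening in cm, from 0 to 9.3, set as the call begins (left out, the last holds). The fingers move at their own pace and stop on an object; "squeeze" is the grip in N (left out, the last holds). Time passes only in rows, so rows that do not move let the fingers close. It gives the time, the measured TCP pose, the force, the opening and the grip force at its end, in the units of the state.
- robot.read_state(): the state, without advancing time (a new reading comes with each control period).
- robot.read_camera(name): name is "side" or "top"; returns a dict with "frame" (400x640x3 uint8, red, green, blue), "vertical_fov" (degrees; the focal length in pixels is half the picture's height over the tangent of half this angle, whatever the lens; pixels are square), "cx", "cy" (the principal point, pixels), "R" (3x3) and "t" (3): a world point X has camera coordinates R X + t. Camera axes: x right, y down, z forward; pixel columns grow to the right and rows downward; lengths in m; the calibration is good to about 2 mm. A picture is of the moment at which its call begins. There is no depth.
- robot.close_job(): hands the job in; it is judged then, once.
The state is a dict: "t": time; "q": joint angles; "dq": joint speeds; "joint_torque": joint torques, N m; "tool_pos": TCP position; "orientation": TCP orientation; "force": force on the tool from outside, world axes, zero at the start; "wrist_torque": the same for the moment, N m; "opening": finger opening in m; "gripper_force": force on a finger pad.
Only numpy, scipy, OpenCV 4.12 (cv2) and the standard library are available. Lean on these libraries where they do the work, as an engineer would, in place of code of your own. Each camera call takes 0.05 s, during which the arm holds its last target. There are 200 camera calls.

### The job

Get the condiment caddy ready for opening: the washed white sugar-stick holder is standing upside down on the drying mat, next to the cocoa shaker and the honey jar. Turn the holder right way up and put all three into the bamboo caddy, each upright and fully home in the pocket of its own shape (oblong, round, six-sided). Set things down instead of dropping or throwing them, do not let the honey jar or the shaker fall over, and leave the mug, the milk pitcher, the tamper and the leveller where they stand.

Things in the scene. Friction and masses are not known exactly. Their poses are not given: they have to be found in the camera images.
- holder: White porcelain sugar-stick holder: open-topped box 84 mm (x) by 60 mm (y) by 112 mm tall (z), walls and bottom 4 mm, flat faces that stand a firm grip, 0.2 to 0.45 kg. Origin: centre of the outside of its bottom; z points out of the mouth. It starts upside down on the mat, so its origin is on top and its z points down. It lies stably on any side.
- holder_mouth (a point): Centre of the holder's open mouth, 112 mm along the holder's z from its origin.
- shaker: Steel cocoa shaker, standing: straight cylinder of diameter 70 mm and height 82 mm, above it a dark domed sieve cap, total height 106 mm; 0.2 to 0.4 kg. Origin: centre of its underside, z up. Turning it about z changes nothing.
- jar: Amber glass honey jar with a brass screw lid, standing: regular six-sided body, 60 mm across the flats (69.3 mm across the corners), 76 mm tall, then a 6 mm shoulder and a round lid 54 mm in diameter and 14 mm high, total height 96 mm; 0.25 to 0.45 kg. Origin: centre of its underside, z up; its x axis is square to a pair of flats, other flats every 60 degrees.
- caddy: Bamboo caddy, a fixed solid block 136 mm (its x) by 330 mm (its y) by 32 mm high with three pockets sunk 20 mm into its top, in a row along its y axis. Origin: centre of its underside, z up, on the counter.
- pocket_oblong (a point): Centre of the floor of the oblong pocket, 90 mm along the caddy's x by 66 mm along its y, 20 mm deep, floor 12 mm above the counter; axes are the caddy's. 110 mm from the round pocket, at the caddy's +y end. For the holder, either way round.
- pocket_round (a point): Centre of the floor of the round pocket, 76 mm in diameter, 20 mm deep, in the middle of the caddy; for the shaker.
- pocket_hex (a point): Centre of the floor of the six-sided pocket, 66 mm across the flats, one pair of flats square to the caddy's x axis, 20 mm deep, 110 mm from the round pocket at the caddy's -y end; for the jar.
- dry_mat: Dark ribbed rubber drying mat, a fixed flat sheet 340 mm (x) by 400 mm (y) by 4 mm thick; origin at the centre of its underside on the counter. Holder, shaker, jar and mug start on it.
- mug: Bystander: white mug, 80 mm in diameter, 92 mm tall, handle at its +y, on the far left corner of the mat; origin at the centre of its underside.
- pitcher: Bystander: steel milk pitcher, 86 mm in diameter, 105 mm tall, handle at its +y, on the far side of the counter beyond mat and caddy; origin at the centre of its underside.
- tamper: Bystander: coffee tamper, 58 mm in diameter, 92 mm tall, on a tamping mat at the far side; origin at the centre of its underside.
- leveller: Bystander: black coffee leveller, 64 mm in diameter, 36 mm tall, on a tamping mat at the far side; origin at the centre of its underside.
Things that resemble listed ones, but are neither listed nor needed, are in the scene too. Leave any green look-alike of the holder alone.

How it is judged:
At the end, for the whole second after the job is handed in: The holder stands mouth up in the oblong pocket, the shaker in the round pocket and the jar in the six-sided pocket: each within 6 mm of the pocket's centre, its underside within 4 mm of the pocket floor, upright within 0.06 rad, released and at rest (horizontal distance between holder and pocket_oblong below 0.006 m and z of holder in the frame of pocket_oblong between -0.004 and 0.004 m and angle between each of holder, shaker, jar's own z axis and vertical below 0.06 rad and linear speed of each of holder, shaker, jar below 0.02 m/s and angular speed of each of holder, shaker, jar below 0.2 rad/s and horizontal distance between shaker and pocket_round below 0.006 m and z of shaker in the frame of pocket_round between -0.004 and 0.004 m and horizontal distance between jar and pocket_hex below 0.006 m and z of jar in the frame of pocket_hex between -0.004 and 0.004 m); the robot touches nothing.
It fails at once if the holder, the shaker or the jar is dropped or thrown (faster than 0.7 m/s while not held) ((contact force between holder and the fingers below 0.5 N and linear speed of holder above 0.7 m/s) or (contact force between shaker and the fingers below 0.5 N and linear speed of shaker above 0.7 m/s) or (contact force between jar and the fingers below 0.5 N and linear speed of jar above 0.7 m/s)).
It fails at once if the shaker or the jar falls over (angle between any of shaker, jar's own z axis and vertical above 1 rad).
It fails at once if the mug, the milk pitcher, the tamper or the leveller is moved by more than 30 mm (distance of any of mug, pitcher, tamper, leveller from where it was at the start of the episode above 0.03 m).
It also fails if it takes over 72 s, if anything falls off the work surface, if the arm or the gripper's body presses on something with over 40 N, if the wrist force passes 120 N, or if a joint passes its speed limit or range.

## Working session

There is one attempt and no reset: what is moved stays moved. The work goes in short steps, Python scripts to look and compute and a tool call to move; the robot and the scene stay as the last step left them, time stands still between calls to the robot, and variables do not carry over. Pictures are saved under pics/ and viewed, at most 12 in all, crops included, and the job is handed in when it is done.

Besides the shell and the picture viewer there is one more tool, called after "Request:" as name(argument=value, ...) on one line, values as JSON. apply_moves: Moves the arm, as the interface text tells. Its arguments: {"type":"object","properties":{"delta_pos":{"type":"array"},"twist":{"type":"array"},"gripper":{"type":"number"},"squeeze":{"type":"number"}},"required":["delta_pos","twist"]}

```bash
ls; mkdir -p pics
cat > h.py <<'E'
import numpy as np,cv2
from plant import robot
def cam(n):
    c=robot.read_camera(n); c['f']=c['frame'].shape[0]/2/np.tan(np.radians(c['vertical_fov'])/2); return c
def ray(c,u,v,z):
    R=np.array(c['R']);t=np.array(c['t']);o=-R.T@t
    d=R.T@np.array([(u-c['cx'])/c['f'],(v-c['cy'])/c['f'],1]); return o+d*(z-o[2])/d[2]
def proj(c,X):
    p=np.array(c['R'])@np.array(X)+np.array(c['t']); return np.array([c['cx']+c['f']*p[0]/p[2],c['cy']+c['f']*p[1]/p[2]])
E
python3 - <<'E'
from h import *
print(robot.read_state(),robot.tips_ahead)
for n in('top','side'):
    c=cam(n); cv2.imwrite(f'pics/{n}0.png',c['frame'][...,::-1]); np.save(n+'0.npy',c['frame'])
    R=np.array(c['R']);print(n,c['f'],c['cx'],c['cy'],R.round(4).tolist(),(-R.T@np.array(c['t'])).round(4), [k for k in c])
E
```

```text
pics
{'t': 0.0, 'q': array([ 1.04059751e+00,  1.31169536e-01,  1.48927888e+00, -2.07281214e-05,
        1.52300258e+00, -8.54203553e-02]), 'dq': array([-0.00038549,  0.00051463,  0.00142522,  0.00292753,  0.00074045,
        0.00022591]), 'joint_torque': array([ 4.09980112e-04, -5.59838820e+01, -4.91762888e+01,  7.70007935e-02,
        3.51962820e-02, -1.00200257e-04]), 'tool_pos': array([0.25788396, 0.54116719, 0.24258263]), 'orientation': array([-6.92790051e-01, -3.06369470e+00,  2.79124478e-03]), 'force': array([ 0.16627876,  0.51527086, -0.01709305]), 'wrist_torque': array([-0.00796913,  0.02070094, -0.02638819]), 'gripper_force': 0.0, 'opening': 0.09325430501408953} 0.025
top 507.76566843922404 329.5956836986124 202.7106785956771 [[0.0168, -0.9997, 0.0178], [-0.9846, -0.0197, -0.1735], [0.1738, -0.0146, -0.9847]] [0.2817 0.0371 1.2435] ['frame', 'vertical_fov', 'cx', 'cy', 'R', 't', 'f']
side 432.86063165931665 322.5117487291061 201.77143143070327 [[0.761, -0.6487, 0.0049], [-0.4746, -0.5618, -0.6776], [0.4423, 0.5133, -0.7354]] [-0.0668 -0.619   1.0495] ['frame', 'vertical_fov', 'cx', 'cy', 'R', 't', 'f']
```

View pics/top0.png

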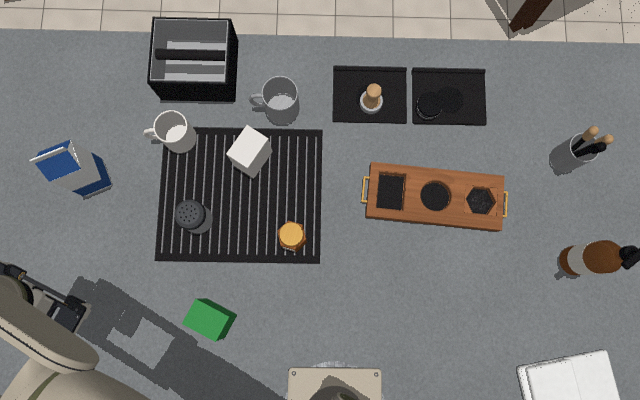

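View pics/side0.png

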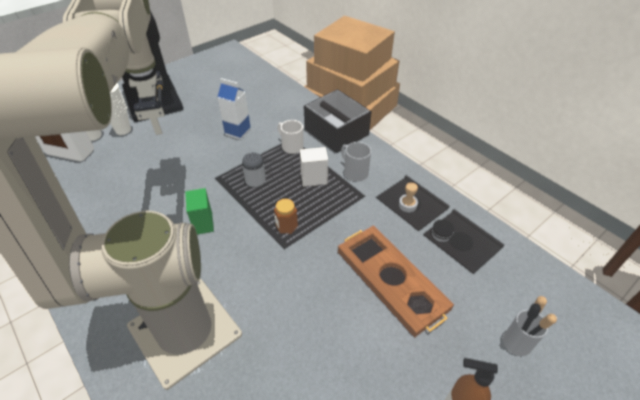

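The top view shows the white holder at (249,151), shaker at (190,214), jar lid at (291,235) and caddy spanning (365,163)–(507,230). Its oblong pocket is at (391,190), the round one at (435,196) and the hex one at (481,200). The green look-alike is at (209,319). The side view shows the same items, with the caddy at (395,277). Next I measure them.

```bash
cat > m.py <<'E'
from h import *
c=cam('top');f=np.load('top0.npy');hsv=cv2.cvtColor(f,cv2.COLOR_RGB2HSV)
def big(m,box):
    x0,y0,x1,y1=box;k=np.zeros_like(m);k[y0:y1,x0:x1]=m[y0:y1,x0:x1]
    cs,_=cv2.findContours(k,cv2.RETR_EXTERNAL,cv2.CHAIN_APPROX_NONE);return max(cs,key=cv2.contourArea)
H,S,V=[hsv[...,i].astype(int) for i in range(3)]
def W(ct,z): return np.array([ray(c,p[0][0]+0.,p[0][1]+0.,z)[:2] for p in ct],np.float32)
def rect(n,ct,z):
    w=W(ct,z)*1000;r=cv2.minAreaRect(w);print(n,'c',np.round(r[0],1),'size',np.round(r[1],1),'ang',round(r[2],1),'n',len(ct),'box',cv2.boxPoints(r).round().tolist())
    return r
u8=lambda b:b.astype(np.uint8)*255
print('holder V stats',V[130:175,225:275][::6,::5])
rect('holder top', big(u8((S<40)&(V>215)),(220,120,280,185)),.116)
rect('caddy', big(u8((S>90)&(H<20)&(V>60)),(366,150,505,240)),.032)
rect('mat', big(u8((V<70)),(150,120,330,270)),.004)
rect('obl', big(u8(V<80),(374,165,412,215)),.032)
for n,b in(('round',(415,175,458,218)),('hex',(463,180,503,222))):
    ct=big(u8(V<90),b);w=W(ct,.032)*1000;print(n,cv2.minEnclosingCircle(w),cv2.minAreaRect(w))
ct=big(u8((S>120)&(H<30)&(V>170)),(270,210,315,260));w=W(ct,.1)*1000;print('lid',cv2.minEnclosingCircle(w))
ct=big(u8((V<75)),(170,195,207,232));w=W(ct,.1)*1000;print('cap',cv2.minEnclosingCircle(w))
big2=cv2.resize(f[110:270,150:330],None,fx=4.4,fy=3.7*4.4/3.7,interpolation=cv2.INTER_CUBIC)[:600]
s=np.load('side0.npy')
a=cv2.resize(f[120:250,170:320],None,fx=4,fy=4,interpolation=cv2.INTER_CUBIC)
b=cv2.resize(s[190:245,260:310],None,fx=4,fy=4,interpolation=cv2.INTER_CUBIC)
o=np.zeros((520,800,3),np.uint8);o[:520,:600]=a;o[:220,600:]=b
o[230:430,600:]=cv2.resize(f[212:262,268:318],None,fx=4,fy=4,interpolation=cv2.INTER_CUBIC)
cv2.imwrite('pics/crop1.png',o[...,::-1])
E
python3 m.py
```

```text
holder V stats [[ 35  37  37  35 226 226 225  32  38  31]
 [108  36  51 230 226 228 229 226 134 123]
 [ 80  37 231 227 228 228 227 227 180 134]
 [ 65 220 227 226 228 229 226 236 109 119]
 [ 38 229 228 229 227 228 233 111 112  94]
 [ 42  84 165 229 226 230 111 112 117  81]
 [ 37  40  96 114 220 109 112 114  46  64]
 [ 35  31  35  34 117 115 112 109  45  51]]
holder top c [609.6 212.7] size [58.6 82.9] ang 57.9 n 97 box [[559.0, 210.0], [629.0, 166.0], [660.0, 216.0], [590.0, 260.0]]
caddy c [ 517.6 -236.8] size [342.5 140.6] ang 85.0 n 383 box [[433.0, -401.0], [573.0, -414.0], [602.0, -72.0], [462.0, -60.0]]
mat c [519.6 240.6] size [339.1 399.6] ang 0.1 n 1695 box [[350.0, 440.0], [350.0, 41.0], [689.0, 41.0], [689.0, 441.0]]
obl c [ 528.7 -129. ] size [64.3 89.2] ang 84.7 n 136 box [[481.0, -157.0], [570.0, -165.0], [576.0, -101.0], [487.0, -93.0]]
round ((519.2988891601562, -238.12673950195312), 37.6390266418457) ((518.7003173828125, -237.74526977539062), (71.9921875, 73.94747161865234), 1.1284990310668945)
hex ((509.7200012207031, -348.8336486816406), 35.85580062866211) ((509.7781982421875, -348.80096435546875), (70.38774108886719, 62.9745979309082), 25.099567413330078)
lid ((411.2569885253906, 107.11261749267578), 26.367156982421875)
cap ((453.8065185546875, 336.0203552246094), 53.663299560546875)
```

View pics/crop1.png

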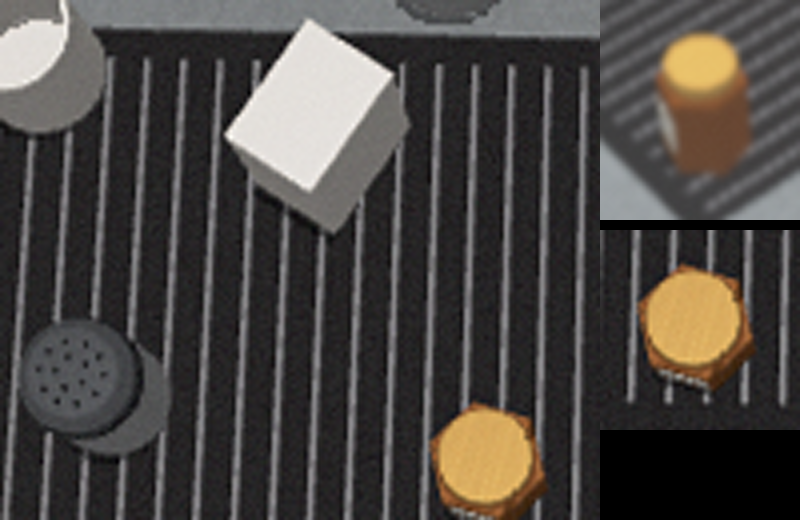

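The crop shows the cap centred at about (190,213.8), radius about 15 px. The jar lid is at (291,234), with its hexagon corners visible. The mat measures 339 x 400 mm, so the calibration holds. The holder's top measures 59 x 83 mm, long axis at -32°. Next come the shaker position and jar yaw, plus a move helper.

```bash
cat >> h.py <<'E'
from scipy.spatial.transform import Rotation as Ro
def go(target,phi,n,p=None,ph=None):
    """rows (tool axes, cm) from measured pose to target TCP, tool-y world angle phi, in n rows"""
    s=robot.read_state();R=Ro.from_rotvec(s['orientation']).as_matrix()
    if p is None:p=s['tool_pos'];ph=np.arctan2(R[1,1],R[0,1])
    d=(phi-ph+np.pi/2)%np.pi-np.pi/2
    tw=-d/n; st=(np.array(target)-p)/n*100; rows=[]
    for i in range(n):
        a=ph-tw*i; y=np.array([np.cos(a),np.sin(a),0]);z=np.array([0,0,-1.]);x=np.cross(y,z)
        rows.append([round(float(v@st),2) for v in(x,y,z)])
    print('tool',p.round(4),'phi',round(float(ph),3),'F',s['force'].round(1),'open',round(s['opening'],4),'t',s['t']);print(rows,'twist each',round(float(tw),3))
    return np.array(target),phi
E
python3 - <<'E'
from h import *
c=cam('top');f=np.load('top0.npy');g=cv2.cvtColor(f,cv2.COLOR_RGB2HSV)
V=g[...,2];S=g[...,1].astype(int)
def big(m):
    cs,_=cv2.findContours(m.astype(np.uint8)*255,cv2.RETR_EXTERNAL,cv2.CHAIN_APPROX_NONE);return max(cs,key=cv2.contourArea)
# jar body+lid silhouette
m=np.zeros(V.shape,bool);m[210:262,268:318]=(S>90)[210:262,268:318]
h=cv2.convexHull(big(m));w=np.array([ray(c,*p[0],.08)[:2] for p in h])*1000
for q in cv2.approxPolyDP(h,2,True)[:,0]:
    X=ray(c,*q,.08)[:2]*1000-[411.3,107.1];print(q,X.round(1),round(np.hypot(*X),1),round(np.degrees(np.arctan2(X[1],X[0]))%60,1))
for pt in((190,213.6),):
    for z in(.086,.1):print('shaker',ray(c,*pt,z))
cs=cam('side');fs=np.load('side0.npy')
print('side proj lid top',proj(cs,[.4113,.1071,.1]),'cap',proj(cs,ray(c,190,213.6,.09)))
gs=cv2.cvtColor(fs,cv2.COLOR_RGB2HSV);m=np.zeros(gs.shape[:2],bool);m[190:220,265:310]=((gs[...,1]>110)&(gs[...,2]>185))[190:220,265:310]
print('side lid',cv2.minEnclosingCircle(big(m)),cv2.boundingRect(big(m)))
p,a=go([.456,.333,.22],-.086,7); go([.456,.333,.058],-.086,4,p,a)
E
```

```text
[288 220] [33.3  8.1] 34.3 13.7
[302 224] [ 24.6 -24.5] 34.7 15.2
[306 242] [-16.8 -34.7] 38.6 4.1
[296 252] [-40.1 -12.4] 42.0 17.2
[280 245] [-24.8  24.6] 34.9 15.2
[278 229] [12.  30.4] 32.7 8.6
shaker [0.45423465 0.33981947 0.086     ]
shaker [0.4521481  0.33615793 0.1       ]
side proj lid top [284.74578742 204.66049489] cap [252.76428433 160.86193824]
side lid ((284.5, 205.5), 8.631438255310059) (276, 199, 18, 14)
tool [0.258  0.5414 0.2431] phi 1.126 F [-0.5  0.4  0.6] open 0.093 t 0.25
[[-3.83, -1.47, 0.33], [-4.03, -0.79, 0.33], [-4.11, -0.08, 0.33], [-4.06, 0.63, 0.33], [-3.89, 1.32, 0.33], [-3.61, 1.97, 0.33], [-3.21, 2.56, 0.33]] twist each 0.173
tool [0.456 0.333 0.22 ] phi -0.086 F [-0.5  0.4  0.6] open 0.093 t 0.25
[[0.0, 0.0, 4.05], [0.0, 0.0, 4.05], [0.0, 0.0, 4.05], [0.0, 0.0, 4.05]] twist each -0.0
```

Request:
apply_moves(delta_pos=[[-3.8,-1.5,0.3],[-4.0,-0.8,0.3],[-4.1,-0.1,0.3],[-4.0,0.6,0.3],[-3.9,1.3,0.3],[-3.6,2.0,0.3],[-2.7,2.3,0.3]], twist=[0.173,0.173,0.173,0.173,0.173,0.173,0.173], gripper=9.3, squeeze=15)

```text
t: 1.12
tool_pos: [0.4528, 0.3371, 0.2225]
orientation: [2.32, 2.118, -0.0]
force: [0.4, 0.2, 0.5]
opening: 0.093
gripper_force: 0.0
```

Run:
```python
from h import *
c=cam('top');f=np.load('top0.npy');g=cv2.cvtColor(f,cv2.COLOR_RGB2HSV)
# expected outline extremes for shaker at guess, vs observed crop edges (right 211.5, bottom 233.3, left 174.8,top 199.3)
t=np.linspace(0,2*np.pi,200)
for x,y in((.4535,.3385),(.454,.3365)):
    P={z:np.array([proj(c,[x+.035*np.cos(a),y+.035*np.sin(a),z]) for a in t]) for z in(.004,.086)}
    print(x,y,'base max',P[.004].max(0).round(1),'rim min',P[.086].min(0).round(1),'rim max',P[.086].max(0).round(1))
row=g[219,165:225,2];col=g[195:240,197,2];print(row.tolist());print(col.tolist());print(g[213,165:225,2].tolist());print(g[190:240,190,2].tolist())
p,a=go([.4535,.3385,.20],-.086,2); go([.4535,.3385,.058],-.086,4,p,a)
```

```text
0.4535 0.3385 base max [213.3 233.2] rim min [175.2 198.9] rim max [205.9 229.1]
0.454 0.3365 base max [214.1 233. ] rim min [176.1 198.7] rim max [206.8 228.9]
[43, 30, 37, 42, 33, 33, 39, 79, 130, 65, 51, 65, 74, 87, 89, 82, 87, 91, 79, 59, 88, 90, 87, 92, 93, 92, 91, 90, 80, 87, 92, 88, 76, 72, 70, 70, 67, 49, 31, 28, 81, 80, 86, 86, 87, 81, 86, 73, 40, 38, 41, 37, 37, 36, 64, 133, 59, 43, 38, 34]
[36, 38, 43, 33, 39, 36, 39, 67, 71, 70, 69, 78, 85, 90, 87, 85, 92, 89, 89, 90, 89, 97, 94, 88, 76, 71, 72, 69, 72, 75, 53, 44, 24, 81, 85, 81, 85, 86, 65, 29, 14, 37, 31, 39, 39]
[66, 36, 34, 31, 38, 41, 29, 31, 127, 102, 67, 81, 89, 90, 83, 83, 91, 91, 70, 81, 89, 87, 88, 85, 90, 92, 92, 89, 86, 94, 49, 58, 89, 93, 79, 66, 71, 68, 55, 22, 27, 84, 85, 85, 85, 84, 113, 63, 39, 38, 37, 39, 40, 35, 36, 135, 108, 41, 39, 39]
[38, 42, 35, 39, 38, 37, 39, 37, 42, 48, 68, 73, 85, 84, 89, 81, 88, 87, 86, 89, 78, 77, 89, 92, 82, 39, 68, 85, 90, 92, 93, 91, 93, 89, 74, 73, 69, 74, 45, 46, 81, 76, 42, 45, 75, 72, 97, 103, 101, 101]
tool [0.4553 0.3342 0.222 ] phi -0.102 F [ 0.6 -2.1 -0.2] open 0.0931 t 1.175
[[0.2, -0.11, 1.1], [0.21, -0.11, 1.1]] twist each -0.008
tool [0.4535 0.3385 0.2   ] phi -0.086 F [ 0.6 -2.1 -0.2] open 0.0931 t 1.175
[[0.0, 0.0, 3.55], [0.0, 0.0, 3.55], [0.0, 0.0, 3.55], [0.0, 0.0, 3.55]] twist each -0.0
```

Request:
apply_moves(delta_pos=[[0.5,-0.2,4.0],[0,0,4.0],[0,0,4.4],[0,0,4.0],[0,0,0]], twist=[0,0,0,0,0])

```text
t: 1.8
tool_pos: [0.4474, 0.3418, 0.0549]
orientation: [-2.312, -2.125, 0.012]
force: [-0.3, -0.1, -0.7]
opening: 0.093
gripper_force: 0.0
```

Request:
apply_moves(delta_pos=[[0,0,0],[0,0,0],[0,0,0],[0,0,0],[0,0,0]], twist=[0,0,0,0,0], gripper=6, squeeze=15)

```text
t: 2.42
tool_pos: [0.452, 0.3444, 0.061]
orientation: [2.313, 2.124, 0.006]
force: [0.4, -0.2, 7.5]
opening: 0.0699
gripper_force: 15.0
```

Run:
```python
from h import *
p,a=go([.4535,.3385,.15],-.086,3)
go([.519,-.2383,.15],-.086,12,p,a)
c=robot.read_camera('top');cv2.imwrite('pics/t1.png',cv2.resize(c['frame'][150:290,120:300,::-1],None,fx=3,fy=3))
```

```text
tool [0.452  0.3444 0.061 ] phi -0.085 F [ 0.4 -0.2  7.5] open 0.0699 t 2.425
[[-0.19, 0.07, -2.97], [-0.19, 0.07, -2.97], [-0.19, 0.07, -2.97]] twist each 0.0
tool [0.4535 0.3385 0.15  ] phi -0.086 F [ 0.4 -0.2  7.5] open 0.0699 t 2.425
[[-4.74, 0.96, 0.0], [-4.74, 0.96, 0.0], [-4.74, 0.96, 0.0], [-4.74, 0.96, 0.0], [-4.74, 0.96, 0.0], [-4.74, 0.96, 0.0], [-4.74, 0.96, 0.0], [-4.74, 0.96, 0.0], [-4.74, 0.96, 0.0], [-4.74, 0.96, 0.0], [-4.74, 0.96, 0.0], [-4.74, 0.96, 0.0]] twist each -0.0
```

View pics/t1.png

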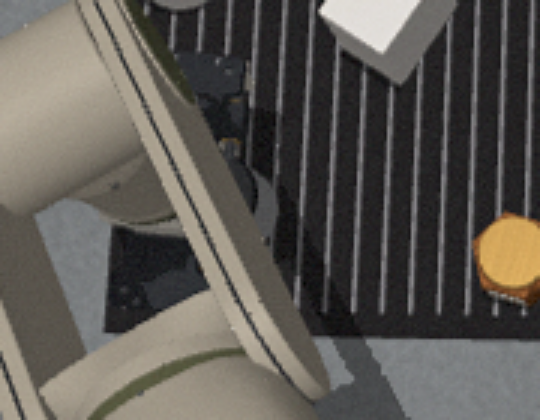

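The picture shows the arm hiding the shaker (about (255,205) in the crop), with the holder and jar undisturbed. The 69.9 mm opening confirms the grasp. Now I lift and carry.

Request:
apply_moves(delta_pos=[[0,0,-2],[0,0,-5],[0,0,-5],[-5,1.0,0],[-5,1.0,0],[-5,1.0,0],[-5,1.0,0],[-5,1.0,0]], twist=[0,0,0,0,0,0,0,0])

```text
t: 3.48
tool_pos: [0.4786, 0.0887, 0.1797]
orientation: [2.313, 2.125, 0.001]
force: [0.8, -0.9, -3.9]
opening: 0.0699
gripper_force: 15.0
```

Request:
apply_moves(delta_pos=[[-5,1.0,0],[-5,1.0,0],[-5,1.0,0],[-5,1.0,0],[-5,1.0,0],[-5,1.0,0],[-2,0.7,0],[0,0,0]], twist=[0,0,0,0,0,0,0,0])

```text
t: 4.47
tool_pos: [0.5185, -0.2352, 0.179]
orientation: [-2.316, -2.123, -0.0]
force: [-0.3, 0.3, -3.5]
opening: 0.07
gripper_force: 15.0
```

Request:
apply_moves(delta_pos=[[0,0,4],[0,0,2.5],[0,0,0],[0,0,0]], twist=[0,0,0,0])

```text
t: 4.97
tool_pos: [0.5193, -0.2337, 0.1151]
orientation: [2.312, 2.125, 0.001]
force: [0.4, 0.1, -1.8]
opening: 0.0696
gripper_force: 15.0
```

Run:
```python
from h import *
go([.5194,-.2333,.115],-.086,1)
c=cam('side');ct=cam('top')
for X in((.519,-.2383,.032),): print(proj(c,X),proj(ct,X))
a=cv2.resize(c['frame'][190:320,320:470],None,fx=3,fy=3,interpolation=3);b=cv2.resize(ct['frame'][130:260,350:500],None,fx=3,fy=3)
cv2.imwrite('pics/t2.png',np.vstack([a,b])[:,:,::-1][:600] if 0 else np.hstack([a,b])[:,:800,::-1]);np.save('s2.npy',c['frame']);np.save('t2.npy',ct['frame'])
```

```text
tool [ 0.5193 -0.2337  0.1151] phi -0.084 F [ 0.4  0.1 -1.8] open 0.0696 t 4.975
[[0.05, 0.01, 0.01]] twist each 0.002
[392.25236599 272.87218359] [435.28228687 195.30834876]
```

View pics/t2.png

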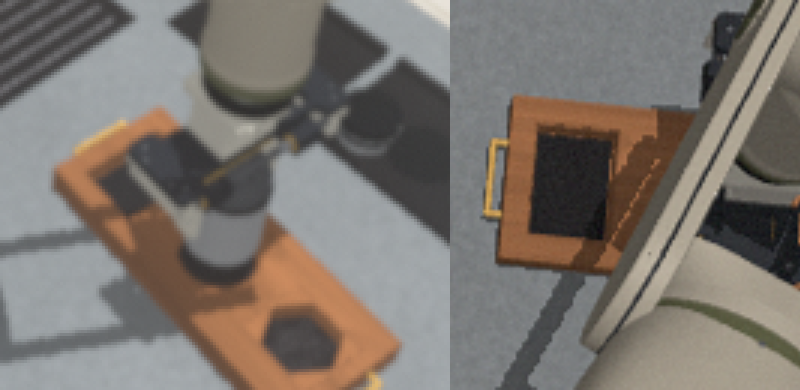

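The side crop shows the shaker held upright just above the round pocket, body edges near (190,210) and (270,215) in the crop. I'll check its lateral position numerically.

Run:
```python
from h import *
c=cam('side');f=np.load('s2.npy')
t=np.linspace(0,2*np.pi,300)
for off in(0,.003,-.003):
    x,y=.519+.086*off,-.2383+off*.996
    L=[np.array([proj(c,[x+.035*np.cos(a),y+.035*np.sin(a),z]) for a in t]) for z in(.058,.1)]
    print(off,[ (l.min(0).round(1).tolist(),l.max(0).round(1).tolist()) for l in L])
for r in(258,262,266,270): print(r,f[r,374:420].astype(int).mean(-1).round().astype(int).tolist(), (f[r,374:420,0].astype(int)-f[r,374:420,2]).tolist())
```

```text
0 [([380.6, 257.1], [406.3, 278.5]), ([382.2, 248.0], [408.7, 269.7])]
0.003 [([379.9, 256.3], [405.6, 277.7]), ([381.5, 247.3], [407.9, 268.9])]
-0.003 [([381.3, 257.8], [407.1, 279.3]), ([383.0, 248.8], [409.4, 270.5])]
258 [131, 137, 135, 124, 103, 86, 79, 81, 94, 112, 115, 105, 95, 94, 86, 70, 60, 58, 59, 62, 67, 71, 73, 73, 75, 75, 74, 73, 73, 72, 70, 67, 65, 73, 93, 124, 151, 162, 163, 161, 161, 161, 163, 163, 161, 161] [17, 12, 10, 7, 6, 3, 3, 3, 5, 8, 7, 7, 15, 31, 35, 19, 5, 2, 0, 0, 0, -2, 0, -1, -2, -2, -2, 0, -1, -2, 0, -1, 1, 0, -1, -4, -7, -8, -8, -8, -7, -8, -7, -7, -8, -8]
262 [93, 94, 103, 120, 131, 133, 135, 141, 144, 145, 144, 145, 139, 130, 121, 119, 119, 122, 120, 118, 114, 111, 106, 105, 105, 105, 105, 108, 109, 111, 115, 119, 120, 117, 111, 105, 116, 137, 153, 160, 163, 162, 162, 159, 161, 160] [55, 48, 36, 24, 14, 11, 9, 10, 11, 10, 10, 10, 9, 4, 0, -2, -1, -2, -2, -1, -2, -1, -2, 0, 0, -1, -1, -2, -2, -3, -1, -2, -1, 3, 16, 28, 25, 11, 0, -6, -7, -8, -8, -8, -7, -7]
266 [84, 86, 85, 89, 97, 111, 128, 140, 145, 147, 145, 143, 133, 124, 121, 121, 123, 123, 123, 124, 125, 124, 124, 125, 124, 125, 124, 123, 122, 122, 122, 123, 118, 107, 92, 87, 86, 89, 90, 97, 111, 133, 150, 160, 163, 162] [50, 50, 50, 49, 42, 30, 19, 13, 12, 12, 11, 8, 4, 0, -2, -1, -2, -3, -1, -2, -3, -2, -3, -2, -2, -1, -2, -3, -1, -3, -1, -2, 3, 17, 37, 49, 52, 52, 53, 45, 32, 16, 3, -5, -7, -7]
270 [85, 86, 86, 85, 85, 83, 83, 92, 110, 121, 125, 123, 122, 121, 122, 122, 123, 124, 124, 123, 124, 124, 125, 124, 124, 124, 123, 124, 123, 123, 122, 118, 108, 94, 86, 85, 88, 98, 109, 121, 132, 137, 138, 140, 143, 150] [50, 49, 50, 50, 49, 47, 36, 16, 5, 1, 1, 0, -1, -1, -2, -2, -2, -2, -2, -2, -2, -2, -2, -1, -2, -2, -1, -2, -2, -2, -1, 5, 19, 39, 48, 50, 54, 63, 75, 85, 95, 100, 99, 90, 70, 41]
```

Edges 381.2 and 406.3 match the prediction for a centred shaker to within 1 mm. Lowering.

Request:
apply_moves(delta_pos=[[0,0,2.0],[0,0,1.2],[0,0,0.8],[0,0,0.6],[0,0,0],[0,0,0]], twist=[0,0,0,0,0,0])

```text
t: 5.88
tool_pos: [0.5187, -0.2344, 0.0676]
orientation: [2.314, 2.125, 0.0]
force: [0.0, 0.0, -3.0]
opening: 0.0698
gripper_force: 15.0
```

Request:
apply_moves(delta_pos=[[0,0,0.2],[0,0,0.2],[0,0,0]], twist=[0,0,0])

```text
t: 6.25
tool_pos: [0.5188, -0.2349, 0.0661]
orientation: [2.313, 2.125, -0.001]
force: [-9.7, 2.9, 17.7]
opening: 0.0699
gripper_force: 15.0
```

Request:
apply_moves(delta_pos=[[0,0,0],[0,0,0],[0,0,0],[0,0,0],[0,0,-2],[0,0,-5],[0,0,-5],[0,0,0]], twist=[0,0,0,0,0,0,0,0], gripper=9.3)

```text
t: 7.25
tool_pos: [0.5217, -0.2361, 0.1911]
orientation: [2.306, 2.118, 0.005]
force: [0.2, 0.2, 0.7]
opening: 0.093
gripper_force: 0.0
```

Run:
```python
from h import *
p,a=go([.4113,.1071,.18],-.27,8); go([.4113,.1071,.060],-.27,4,p,a)
```

```text
tool [ 0.5217 -0.2361  0.1911] phi -0.085 F [0.2 0.2 0.7] open 0.093 t 7.25
[[4.16, -1.74, 0.14], [4.12, -1.83, 0.14], [4.07, -1.93, 0.14], [4.03, -2.02, 0.14], [3.98, -2.12, 0.14], [3.93, -2.21, 0.14], [3.88, -2.3, 0.14], [3.82, -2.39, 0.14]] twist each 0.023
tool [0.4113 0.1071 0.18  ] phi -0.27 F [0.2 0.2 0.7] open 0.093 t 7.25
[[0.0, 0.0, 3.0], [0.0, 0.0, 3.0], [0.0, 0.0, 3.0], [0.0, 0.0, 3.0]] twist each -0.0
```

Request:
apply_moves(delta_pos=[[4.2,-1.7,0.1],[4.1,-1.8,0.1],[4.1,-1.9,0.1],[4.0,-2.0,0.1],[4.0,-2.1,0.2],[3.9,-2.2,0.2],[3.9,-2.3,0.2],[3.8,-2.4,0.2]], twist=[0.023,0.023,0.023,0.023,0.023,0.023,0.023,0.023])

```text
t: 8.25
tool_pos: [0.4085, 0.1101, 0.1717]
orientation: [2.5, 1.902, 0.0]
force: [0.0, 1.0, 0.3]
opening: 0.0929
gripper_force: 0.0
```

Request:
apply_moves(delta_pos=[[0,0,0],[0,0,0],[0,0,0]], twist=[0,0,0])

```text
t: 8.62
tool_pos: [0.4097, 0.1079, 0.1717]
orientation: [2.5, 1.902, -0.0]
force: [1.3, -0.1, -0.3]
opening: 0.0927
gripper_force: 0.0
```

Run:
```python
from h import *
go([.4113,.1071,.060],-.27,1)
```

```text
tool [0.4097 0.1079 0.1717] phi -0.27 F [ 1.3 -0.1 -0.3] open 0.0927 t 8.625
[[-0.04, 0.18, 11.17]] twist each -0.0
```

Request:
apply_moves(delta_pos=[[0,0.2,4],[0,0,4],[0,0,3.2],[0,0,0],[0,0,0]], twist=[0,0,0,0,0])

```text
t: 9.25
tool_pos: [0.4121, 0.1079, 0.0608]
orientation: [2.5, 1.902, 0.001]
force: [0.6, -0.9, -0.4]
opening: 0.0926
gripper_force: 0.0
```

Request:
apply_moves(delta_pos=[[0,0,0],[0,0,0],[0,0,0],[0,0,0],[0,0,0],[0,0,0]], twist=[0,0,0,0,0,0], gripper=5, squeeze=15)

```text
t: 10.0
tool_pos: [0.4115, 0.1084, 0.06]
orientation: [2.499, 1.904, 0.001]
force: [-1.4, 0.3, 5.5]
opening: 0.0599
gripper_force: 15.0
```

Run:
```python
from h import *
p,a=go([.41,.107,.18],-.27,3); go([.5096,-.3480,.18],-.086,10,p,a)
```

```text
tool [0.4115 0.1084 0.06  ] phi -0.269 F [-1.4  0.3  5.5] open 0.0599 t 10.0
[[-0.06, -0.03, -4.0], [-0.06, -0.03, -4.0], [-0.06, -0.03, -4.0]] twist each 0.0
tool [0.41  0.107 0.18 ] phi -0.27 F [-1.4  0.3  5.5] open 0.0599 t 10.0
[[-4.12, 2.17, 0.0], [-4.16, 2.1, 0.0], [-4.2, 2.02, 0.0], [-4.23, 1.94, 0.0], [-4.27, 1.86, 0.0], [-4.3, 1.79, 0.0], [-4.33, 1.71, 0.0], [-4.36, 1.63, 0.0], [-4.39, 1.55, 0.0], [-4.42, 1.46, 0.0]] twist each -0.018
```

Request:
apply_moves(delta_pos=[[0,0,-4],[0,0,-5],[0,0,-5.5],[-4.1,2.2,0],[-4.2,2.1,0],[-4.2,2.0,0],[-4.2,1.9,0],[-4.3,1.9,0]], twist=[0,0,0,-0.018,-0.018,-0.018,-0.018,-0.018])

```text
t: 11.0
tool_pos: [0.4606, -0.1207, 0.2037]
orientation: [-2.41, -2.014, 0.001]
force: [0.7, 0.5, -2.8]
opening: 0.0599
gripper_force: 15.0
```

Request:
apply_moves(delta_pos=[[-4.3,1.8,0],[-4.3,1.7,0],[-4.4,1.6,0],[-4.4,1.6,0],[-4.4,1.5,0],[0,0,0],[0,0,0]], twist=[-0.018,-0.018,-0.018,-0.018,-0.02,0,0])

```text
t: 11.88
tool_pos: [0.5106, -0.3464, 0.2032]
orientation: [-2.315, -2.12, 0.0]
force: [-0.2, -1.0, -3.2]
opening: 0.06
gripper_force: 15.0
```

Run:
```python
from h import *
go([.5097,-.3470,.115],-.086,1)
```

```text
tool [ 0.5106 -0.3464  0.2032] phi -0.088 F [-0.2 -1.  -3.2] open 0.06 t 11.875
[[-0.07, -0.08, 8.82]] twist each -0.002
```

Request:
apply_moves(delta_pos=[[-0.1,-0.1,4],[0,0,3],[0,0,1.8],[0,0,0],[0,0,0]], twist=[0,0,0,0,0])

```text
t: 12.5
tool_pos: [0.5109, -0.3481, 0.1183]
orientation: [2.314, 2.122, 0.001]
force: [-0.5, -0.8, -3.0]
opening: 0.06
gripper_force: 15.0
```

Run:
```python
from h import *
go([.5097,-.3470,.115],-.086,1);z0=robot.read_state()['tool_pos'][2]-.056
c=cam('side');f=c['frame'];t=cam('top')
hx=np.radians(np.arange(30,390,60))-.086
for o in((0,0),(.003,0),(0,.003)):
    ct=np.array([.5096,-.3483])+np.array(o)
    P=np.array([proj(c,[ct[0]+.0346*np.cos(a),ct[1]+.0346*np.sin(a),z0]) for a in hx]);Q=np.array([proj(c,[ct[0]+.0346*np.cos(a),ct[1]+.0346*np.sin(a),z0+.02]) for a in hx])
    print(o,P.round(1).tolist(),'x range',P[:,0].min().round(1),P[:,0].max().round(1),Q[:,0].min().round(1),Q[:,0].max().round(1))
x0,y0=P.mean(0).astype(int)-[50,60]
cv2.imwrite('pics/t3.png',np.hstack([cv2.resize(f[y0:y0+100,x0:x0+100],None,fx=5,fy=5,interpolation=3)])[...,::-1]);print(x0,y0);np.save('s3.npy',f)
```

```text
tool [ 0.5109 -0.3481  0.1183] phi -0.087 F [-0.5 -0.8 -3. ] open 0.06 t 12.5
[[0.1, -0.13, 0.33]] twist each -0.001
(0, 0) [[425.9, 285.3], [413.0, 286.3], [409.2, 296.9], [418.6, 306.7], [431.9, 305.6], [435.4, 294.7]] x range 409.2 435.4 410.4 436.9
(0.003, 0) [[426.6, 284.6], [413.7, 285.7], [409.9, 296.2], [419.4, 306.1], [432.7, 304.9], [436.1, 294.1]] x range 409.9 436.1 411.1 437.7
(0, 0.003) [[425.0, 284.5], [412.1, 285.6], [408.3, 296.1], [417.7, 305.9], [431.0, 304.8], [434.5, 293.9]] x range 408.3 434.5 409.5 436.0
371 235
```

View pics/t3.png

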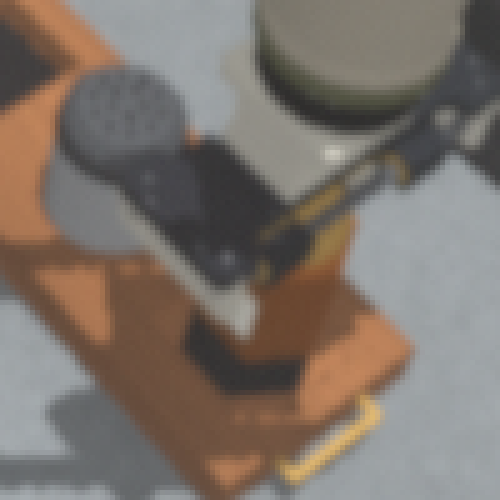

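The side crop shows the shaker seated. The jar's lower corners at about (418,306.6) and (432.6,306) match the centred prediction of (418.6,306.7) and (431.9,305.6). Lowering.

Request:
apply_moves(delta_pos=[[0,0,2.0],[0,0,1.2],[0,0,0.6],[0,0,0.6],[0,0,0.4],[0,0,0.2],[0,0,0]], twist=[0,0,0,0,0,0,0])

```text
t: 13.48
tool_pos: [0.5103, -0.3481, 0.0679]
orientation: [2.315, 2.122, -0.0]
force: [-3.1, 2.7, 5.1]
opening: 0.0599
gripper_force: 15.0
```

Request:
apply_moves(delta_pos=[[0,0,0],[0,0,0],[0,0,0],[0,0,0],[0,0,-2],[0,0,-5],[0,0,-6],[0,0,0]], twist=[0,0,0,0,0,0,0,0], gripper=9.3)

```text
t: 14.48
tool_pos: [0.5133, -0.3504, 0.2058]
orientation: [2.306, 2.114, 0.003]
force: [0.7, -0.5, -0.4]
opening: 0.0928
gripper_force: 0.0
```

Run:
```python
from h import *
go([.6308,.1995,.20],1.012,12)
```

```text
tool [ 0.5133 -0.3504  0.2058] phi -0.087 F [ 0.7 -0.5 -0.4] open 0.0928 t 14.475
[[4.65, 0.58, 0.05], [4.58, 1.0, 0.05], [4.47, 1.42, 0.05], [4.32, 1.82, 0.05], [4.13, 2.21, 0.05], [3.92, 2.57, 0.05], [3.66, 2.92, 0.05], [3.38, 3.24, 0.05], [3.07, 3.54, 0.05], [2.73, 3.81, 0.05], [2.37, 4.04, 0.05], [2.0, 4.24, 0.05]] twist each -0.092
```

Request:
apply_moves(delta_pos=[[4.7,0.6,0],[4.6,1.0,0],[4.5,1.4,0],[4.3,1.8,0],[4.1,2.2,0],[3.9,2.6,0],[3.7,2.9,0],[3.4,3.2,0]], twist=[-0.092,-0.092,-0.092,-0.092,-0.092,-0.092,-0.092,-0.092])

```text
t: 15.48
tool_pos: [0.5875, 0.0209, 0.1973]
orientation: [1.393, 2.815, 0.0]
force: [0.4, 0.7, 0.5]
opening: 0.0928
gripper_force: 0.0
```

Request:
apply_moves(delta_pos=[[3.1,3.5,0],[2.7,3.8,0],[2.4,4.0,0],[2.0,4.2,0],[0,0,0],[0,0,0]], twist=[-0.092,-0.092,-0.092,-0.092,0,0])

```text
t: 16.23
tool_pos: [0.6246, 0.2018, 0.1968]
orientation: [-0.859, -3.022, 0.001]
force: [-0.6, -0.0, 0.4]
opening: 0.0928
gripper_force: 0.0
```

Run:
```python
from h import *
go([.6308,.1995,.107],1.012,1)
```

```text
tool [0.6246 0.2018 0.1968] phi 1.017 F [-0.6 -0.   0.4] open 0.0928 t 16.225
[[-0.65, 0.13, 8.98]] twist each 0.005
```

Request:
apply_moves(delta_pos=[[-0.6,0.1,4],[0,0,3],[0,0,2],[0,0,0]], twist=[0,0,0,0])

```text
t: 16.73
tool_pos: [0.6292, 0.1986, 0.1049]
orientation: [-0.86, -3.018, 0.003]
force: [-0.2, -0.1, 1.0]
opening: 0.0929
gripper_force: 0.0
```

Request:
apply_moves(delta_pos=[[0,0,0],[0,0,0],[0,0,0],[0,0,0],[0,0,0],[0,0,0]], twist=[0,0,0,0,0,0], gripper=5, squeeze=8)

```text
t: 17.48
tool_pos: [0.6307, 0.1996, 0.1072]
orientation: [0.859, 3.021, -0.0]
force: [-1.2, -2.4, 5.5]
opening: 0.0597
gripper_force: 8.0
```

Request:
apply_moves(delta_pos=[[0,0,-0.5],[0,0,-0.5],[0,0,-0.5],[0,0,-0.5],[0,0,-0.5],[0,0,0],[0,0,0],[0,0,0]], twist=[0,0,0,0,0,0,0,0])

```text
t: 18.48
tool_pos: [0.6302, 0.1998, 0.1312]
orientation: [-0.859, -3.021, 0.001]
force: [0.5, -0.3, -3.9]
opening: 0.0598
gripper_force: 8.0
```

Run:
```python
from h import *
s=robot.read_state();print(s['tool_pos'],s['force'],s['wrist_torque'],s['opening'])
c=cam('side');cv2.imwrite('pics/s4.png',cv2.resize(c['frame'][100:240,230:400],None,fx=4,fy=4,interpolation=3)[...,::-1])
```

```text
[0.63015259 0.19978055 0.13123396] [ 0.47273432 -0.27680268 -3.91910249] [-0.04132168 -0.07760678 -0.01975339] 0.05979277510759726
```

View pics/s4.png

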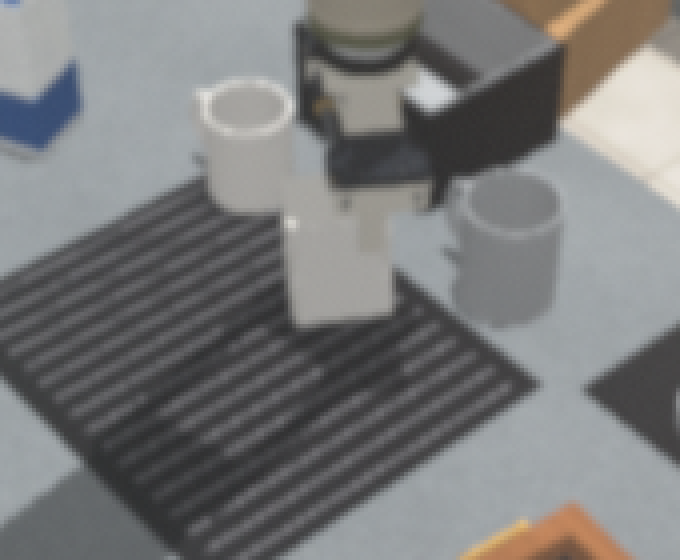

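The side crop shows the holder gripped and lifted about 25 mm but still level, at (290–393, 225–325). Pad torsion holds it, so I'll set it back down and tip it about its lower +x edge with a looser grip.

Request:
apply_moves(delta_pos=[[0,0,1.0],[0,0,1.0],[0,0,0.4],[0,0,0]], twist=[0,0,0,0])

```text
t: 19.02
tool_pos: [0.6303, 0.1998, 0.1073]
orientation: [-0.859, -3.021, 0.0]
force: [-0.1, -0.3, -3.2]
opening: 0.0599
gripper_force: 8.0
```

Request:
apply_moves(delta_pos=[[0,0,0],[0,0,0],[0.9,0,-0.5],[0.9,0,-0.4],[1.0,0,-0.4],[1.0,0,-0.3],[1.0,0,-0.1],[1.0,0,-0.1]], twist=[0,0,0,0,0,0,0,0], squeeze=4)

```text
t: 20.02
tool_pos: [0.5809, 0.2308, 0.1265]
orientation: [0.858, 3.021, 0.001]
force: [-0.2, -1.8, 1.6]
opening: 0.06
gripper_force: 4.0
```

Run:
```python
from h import *
s=robot.read_state();print(s['tool_pos'],s['force'],s['wrist_torque'],s['opening'])
c=cam('side');cv2.imwrite('pics/s5.png',cv2.resize(c['frame'][100:240,230:400],None,fx=3,fy=3,interpolation=3)[...,::-1])
```

```text
[0.580899   0.23081766 0.12645658] [-0.2417281  -1.78032045  1.62260368] [-0.54749872  0.04234172  0.04986364] 0.060045508018318774
```

View pics/s5.png

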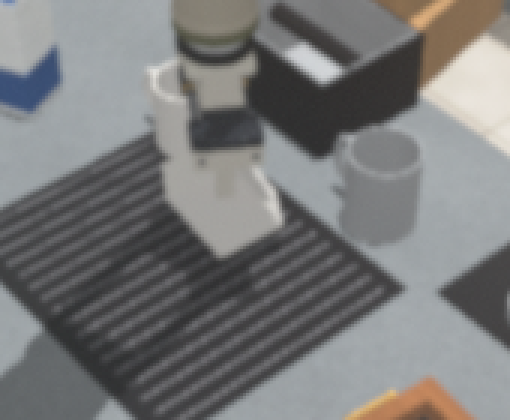

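It is tipping: the tilt is about 30° with the lower edge on the mat at crop (222,255). Continuing the arc.

Request:
apply_moves(delta_pos=[[1.0,0,0],[1.0,0,0.1],[1.0,0,0.2],[1.0,0,0.2],[0.95,0,0.35],[0.95,0,0.4],[0.9,0,0.5],[0.9,0,0.5]], twist=[0,0,0,0,0,0,0,0])

```text
t: 21.08
tool_pos: [0.5149, 0.271, 0.1024]
orientation: [-0.859, -3.022, 0.001]
force: [0.4, -0.0, -3.3]
opening: 0.06
gripper_force: 4.0
```

Request:
apply_moves(delta_pos=[[0.8,0,0.6],[0.8,0,0.7],[0.7,0,0.7],[0.6,0,0.8],[0.1,0,0.3],[0,0,0],[0,0,0]], twist=[0,0,0,0,0,0,0])

```text
t: 21.95
tool_pos: [0.4899, 0.2866, 0.072]
orientation: [-0.859, -3.021, 0.0]
force: [-1.5, 0.1, 0.4]
opening: 0.0602
gripper_force: 4.0
```

Run:
```python
from h import *
s=robot.read_state();print(s['tool_pos'],s['force'],s['wrist_torque'],s['opening'])
```

```text
[0.48992194 0.28661089 0.07202819] [-1.4805934   0.11361089  0.44279042] [0.03701311 0.2873111  0.01339716] 0.06020686823182886
```

Request:
apply_moves(delta_pos=[[0,0,0],[0,0,0],[0,0,0],[0,0,0],[0,0,-2],[0,0,-5],[0,0,-5],[0,0,0]], twist=[0,0,0,0,0,0,0,0], gripper=9.3)

```text
t: 22.95
tool_pos: [0.4933, 0.2881, 0.1996]
orientation: [0.856, 3.014, 0.012]
force: [-0.2, 0.3, -0.2]
opening: 0.093
gripper_force: 0.0
```

Request:
apply_moves(delta_pos=[[-3,-4.5,0],[-3,-4.5,0],[-3,-4.5,0],[-3,-4.5,0],[-3,-4.5,0],[-3,-4.5,0],[0,0,0],[0,0,0]], twist=[0,0,0,0,0,0,0,0])

```text
t: 23.95
tool_pos: [0.501, -0.0375, 0.1921]
orientation: [-0.86, -3.021, -0.001]
force: [-1.0, -0.1, 0.3]
opening: 0.0934
gripper_force: 0.0
```

Run:
```python
from h import *
s=robot.read_state();print(s['tool_pos'])
c=cam('top');f=c['frame'];np.save('t5.npy',f)
a=cv2.resize(f[110:290,140:340],None,fx=3,fy=3,interpolation=3)
cv2.imwrite('pics/t5.png',a[...,::-1])
g=cv2.cvtColor(f,cv2.COLOR_RGB2HSV);m=((g[...,1]<40)&(g[...,2]>205)).astype(np.uint8)*255;m[:145]=0;m[270:]=0;m[:,:150]=0;m[:,330:]=0
cs,_=cv2.findContours(m,cv2.RETR_EXTERNAL,cv2.CHAIN_APPROX_NONE);k=max(cs,key=cv2.contourArea);print(cv2.boundingRect(k))
w=np.array([ray(c,*p[0],.088)[:2] for p in k],np.float32)*1000;r=cv2.minAreaRect(w);print(r,cv2.boxPoints(r).round())
```

```text
[ 0.50095174 -0.03748219  0.19212727]
(201, 158, 48, 52)
((527.1300659179688, 264.2715148925781), (58.480506896972656, 110.6173324584961), 58.2298469543457) [[465. 269.]
 [559. 210.]
 [590. 260.]
 [496. 318.]]
```

View pics/t5.png

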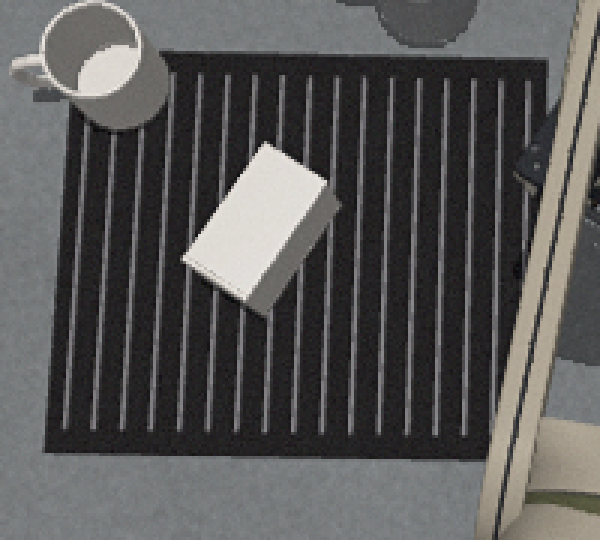

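The top crop shows the holder lying on its side at (262,228), with the closed end towards (215,280) and the mouth towards (297,162). The top face measures 58 x 111 mm, as it should. Next I grip it near the mouth.

Request:
apply_moves(delta_pos=[[1.6,4.5,0],[1.6,4.5,0],[1.6,4.5,0],[1.6,4.5,0],[1.6,4.5,0],[1.6,4.5,0],[0,0,0],[0,0,0]], twist=[0,0,0,0,0,0,0,0])

```text
t: 25.0
tool_pos: [0.5606, 0.2434, 0.1918]
orientation: [-0.855, -3.022, 0.001]
force: [-0.0, 0.4, -0.3]
opening: 0.0934
gripper_force: 0.0
```

Run:
```python
from h import *
go([.5626,.2424,.052],1.016,1)
```

```text
tool [0.5606 0.2434 0.1918] phi 1.019 F [-0.   0.4 -0.3] open 0.0934 t 25.0
[[-0.22, 0.02, 13.98]] twist each 0.003
```

Request:
apply_moves(delta_pos=[[-0.2,0,5],[0,0,4],[0,0,3],[0,0,2],[0,0,0]], twist=[0,0,0,0,0])

```text
t: 25.62
tool_pos: [0.562, 0.2404, 0.0507]
orientation: [-0.859, -3.019, 0.003]
force: [-0.6, -0.4, 0.8]
opening: 0.0928
gripper_force: 0.0
```

Request:
apply_moves(delta_pos=[[0,0,0],[0,0,0],[0,0,0],[0,0,0],[0,0,0],[0,0,0]], twist=[0,0,0,0,0,0], gripper=5, squeeze=5)

```text
t: 26.38
tool_pos: [0.5636, 0.2415, 0.0528]
orientation: [0.859, 3.021, 0.001]
force: [-0.8, -0.6, 5.5]
opening: 0.06
gripper_force: 5.0
```

Request:
apply_moves(delta_pos=[[0.45,0,-0.8],[0.45,0,-0.8],[0.6,0,-0.7],[0.6,0,-0.7],[0.7,0,-0.6],[0.7,0,-0.6],[0.8,0,-0.5],[0.8,0,-0.5]], twist=[0,0,0,0,0,0,0,0])

```text
t: 27.38
tool_pos: [0.5193, 0.2685, 0.1044]
orientation: [-0.859, -3.022, 0.0]
force: [-0.6, -0.4, -3.4]
opening: 0.0596
gripper_force: 5.0
```

Request:
apply_moves(delta_pos=[[0.85,0,-0.3],[0.9,0,-0.3],[0.9,0,-0.15],[0.9,0,-0.15],[0.9,0,0],[0.9,0,0],[0.9,0,0.1],[0.9,0,0.1]], twist=[0,0,0,0,0,0,0,0])

```text
t: 28.38
tool_pos: [0.4583, 0.3062, 0.1107]
orientation: [-0.859, -3.022, -0.0]
force: [0.2, -0.2, -2.7]
opening: 0.0602
gripper_force: 5.0
```

Request:
apply_moves(delta_pos=[[0.9,0,0.3],[0.9,0,0.3],[0,0,0],[0,0,0]], twist=[0,0,0,0])

```text
t: 28.88
tool_pos: [0.4434, 0.315, 0.1046]
orientation: [-0.858, -3.021, 0.001]
force: [-0.7, -1.0, -4.4]
opening: 0.0601
gripper_force: 5.0
```

Run:
```python
from h import *
s=robot.read_state();print(s['tool_pos'],s['force'],s['wrist_torque'],s['opening'])
c=cam('side');cv2.imwrite('pics/s6.png',cv2.resize(c['frame'][100:240,170:340],None,fx=3,fy=3,interpolation=3)[...,::-1])
```

```text
[0.44343279 0.31499826 0.10457457] [-0.72214853 -1.01812786 -4.39053573] [-0.01660863  0.00946639 -0.01685803] 0.060093761060068175
```

View pics/s6.png

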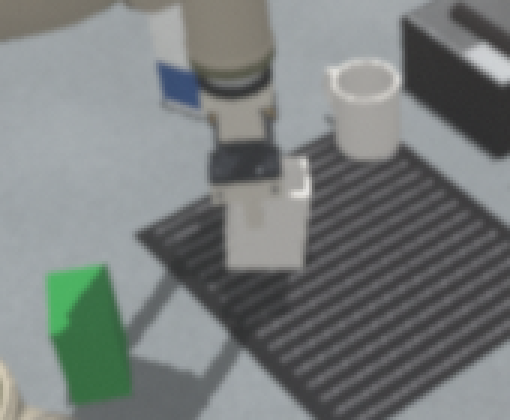

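The side crop shows the holder upright, mouth up, at (265,215), hanging in the gripper. I'll press it flat on the mat, then firm the grip.

Request:
apply_moves(delta_pos=[[0,0,0.3],[0,0,0.2],[0,0,0]], twist=[0,0,0])

```text
t: 29.3
tool_pos: [0.4439, 0.3154, 0.1006]
orientation: [-0.859, -3.022, -0.001]
force: [-4.0, 0.3, 3.7]
opening: 0.0602
gripper_force: 5.0
```

Request:
apply_moves(delta_pos=[[0,0,0.2],[0,0,0]], twist=[0,0])

```text
t: 29.55
tool_pos: [0.4439, 0.3155, 0.0986]
orientation: [0.859, 3.022, 0.001]
force: [-2.1, -0.0, 3.6]
opening: 0.0596
gripper_force: 5.0
```

Request:
apply_moves(delta_pos=[[0,0,0],[0,0,0],[0,0,0],[0,0,0],[0,0,-3],[0,0,-5],[0,0,-3],[0,-5,0]], twist=[0,0,0,0,0,0,0,0], gripper=9.3)

```text
t: 30.55
tool_pos: [0.4198, 0.2744, 0.2117]
orientation: [0.855, 3.018, 0.007]
force: [-0.4, -0.7, 0.3]
opening: 0.0931
gripper_force: 0.0
```

Request:
apply_moves(delta_pos=[[-2,-5.5,0],[-2,-5.5,0],[-2,-5.5,0],[-2,-5.5,0],[-2,-5.5,0],[0,0,0],[0,0,0]], twist=[0,0,0,0,0,0,0])

```text
t: 31.42
tool_pos: [0.358, -0.0136, 0.2083]
orientation: [0.861, 3.021, 0.001]
force: [1.2, 0.5, -0.4]
opening: 0.0928
gripper_force: 0.0
```

Run:
```python
from h import *
s=robot.read_state();print(s['tool_pos'])
c=cam('top');f=c['frame'];np.save('t6.npy',f)
g=cv2.cvtColor(f,cv2.COLOR_RGB2HSV)
p=proj(c,[.4439,.3155,.116]).round().astype(int);print(p)
m=((g[...,1]<45)&(g[...,2]>150)).astype(np.uint8)*255;k=np.zeros_like(m);x,y=p;k[y-32:y+32,x-32:x+32]=m[y-32:y+32,x-32:x+32];k=cv2.morphologyEx(k,cv2.MORPH_OPEN,np.ones((2,2),np.uint8))
print('V',g[y-28:y+32:4,x-30:x+32:4,2])
cs,_=cv2.findContours(k,cv2.RETR_EXTERNAL,cv2.CHAIN_APPROX_NONE);q=max(cs,key=cv2.contourArea)
w=np.array([ray(c,*a[0],.116)[:2] for a in q],np.float32)*1000;r=cv2.minAreaRect(w);print(r,cv2.boxPoints(r).round())
cv2.imwrite('pics/t6.png',np.hstack([cv2.resize(f[y-40:y+40,x-40:x+40],None,fx=5,fy=5,interpolation=3)[...,::-1],cv2.cvtColor(cv2.resize(k[y-40:y+40,x-40:x+40],None,fx=5,fy=5),cv2.COLOR_GRAY2BGR)]))
```

```text
[ 0.35803947 -0.01362787  0.20828207]
[197 216]
V [[ 48  34 128  39  29  39  34  52  39 132  36  27  34  37  50  42]
 [ 45  38 131  30  53  36  35  39  37 132  31  52  38  39  47  39]
 [ 42  36 107  43  75  39  38  55 139 142  38  51  42  37  36  35]
 [ 40  31  86  37 103  41  28 139 111 109 234  92  37  31  38  37]
 [ 30  37  56  39 128  38 252 112 114 111 108 128 104  29  36  34]
 [ 39  41  53  43 130 169 113 111 111 111 231 139 124 132  31  35]
 [ 37  40  50  36 125 110 108 113 113 221 226 226 236 113 112  37]
 [ 38  33  37  37 198 114 113 114 109 228 227 223 110 108 112  99]
 [ 22  32  35 238 110 118 112 107 228 224 230 119 114 107 112  39]
 [ 36  25  29 185 112 110 109 231 229 227 245 112 112 110  39  28]
 [ 33  32  34  32 236 110 117 227 227 214 111 110 108  98  35  40]
 [ 38  55  28  35  43  70 182 211 228 112 109 114 114 130  32  34]
 [ 36  97  37  32  40  34 130 242 195 110 110 113  37 136  38  30]
 [ 37 126  39  35  36  32 108  40  78 117 115  64  33 135  36  32]
 [ 33 133  38  30  36  44  92  33  95  34  25  40  37 136  35  52]]
((437.67596435546875, 296.0787353515625), (26.30113983154297, 75.1724853515625), 57.7156982421875) [[399. 305.]
 [462. 265.]
 [476. 287.]
 [413. 327.]]
```

Run:
```python
from h import *
c=cam('top');f=np.load('t6.npy');g=cv2.cvtColor(f,cv2.COLOR_RGB2HSV)
m=((g[...,1]<45)&(g[...,2]>85)).astype(np.uint8)*255;k=np.zeros_like(m);k[182:250,165:230]=m[182:250,165:230];k=cv2.morphologyEx(k,cv2.MORPH_OPEN,cv2.getStructuringElement(2,(5,5)))
cs,_=cv2.findContours(k,cv2.RETR_EXTERNAL,cv2.CHAIN_APPROX_NONE);q=cv2.convexHull(max(cs,key=cv2.contourArea))
for a in cv2.approxPolyDP(q,2,True)[:,0]: print(a,'top',(ray(c,*a,.116)[:2]*1000).round(),'bot',(ray(c,*a,.004)[:2]*1000).round())
# predicted silhouettes for candidate centre
for cx,cy in((444,315.5),(440,318)):
    d=np.array([-.848,.53]);s=np.array([.53,.848])
    for z in(.116,.004): print(cx,cy,z,[proj(c,[*(np.array([cx,cy])+a*42*d+b*30*s)/1000,z]).round(1).tolist() for a,b in((1,1),(1,-1),(-1,-1),(-1,1))])
```

```text
[198 194] top [495. 317.] bot [516. 345.]
[227 214] top [450. 250.] bot [467. 271.]
[220 228] top [419. 263.] bot [432. 286.]
[208 242] top [387. 288.] bot [397. 313.]
[177 225] top [424. 359.] bot [438. 391.]
[183 212] top [453. 348.] bot [470. 379.]
444 315.5 0.116 [[175.2, 224.6], [197.2, 239.3], [219.1, 208.0], [197.2, 193.6]]
444 315.5 0.004 [[188.1, 230.6], [208.2, 244.0], [228.1, 215.4], [208.1, 202.3]]
440 318 0.116 [[173.9, 226.4], [196.0, 241.1], [217.9, 209.7], [196.0, 195.4]]
440 318 0.004 [[187.0, 232.3], [207.1, 245.7], [227.0, 217.0], [207.0, 203.9]]
```

Silhouette corners match a holder standing upright at about (444.5, 315) mm, within 1 mm of the TCP at release. I'll regrip there.

Request:
apply_moves(delta_pos=[[1.4,4.7,0],[1.4,4.6,0],[1.4,4.6,0],[1.4,4.6,0],[1.4,4.7,0],[1.5,4.6,0],[1.5,4.6,0],[0,0,0]], twist=[0,0,0,0,0,0,0,0])

```text
t: 32.52
tool_pos: [0.4416, 0.319, 0.2068]
orientation: [-0.848, -3.023, 0.001]
force: [0.3, 0.7, 0.1]
opening: 0.0929
gripper_force: 0.0
```

Request:
apply_moves(delta_pos=[[0,0,3],[0,0,0],[0,0,0]], twist=[0,0,0])

```text
t: 32.9
tool_pos: [0.4428, 0.3147, 0.1788]
orientation: [0.857, 3.022, 0.0]
force: [0.4, -0.6, 0.6]
opening: 0.0928
gripper_force: 0.0
```

Run:
```python
from h import *
go([.4445,.3150,.100],1.016,1)
```

```text
tool [0.4428 0.3147 0.1788] phi 1.018 F [ 0.4 -0.6  0.6] open 0.0928 t 32.9
[[-0.13, 0.11, 7.88]] twist each 0.002
```

Request:
apply_moves(delta_pos=[[-0.1,0.1,3],[0,0,3],[0,0,1.9],[0,0,0],[0,0,0]], twist=[0,0,0,0,0])

```text
t: 33.52
tool_pos: [0.4454, 0.3152, 0.1006]
orientation: [0.859, 3.021, 0.002]
force: [1.0, 1.2, -0.1]
opening: 0.0931
gripper_force: 0.0
```

Request:
apply_moves(delta_pos=[[0,0,0],[0,0,0],[0,0,0],[0,0,0],[0,0,0],[0,0,0]], twist=[0,0,0,0,0,0], gripper=5, squeeze=20)

```text
t: 34.28
tool_pos: [0.4447, 0.3148, 0.0993]
orientation: [0.859, 3.022, 0.0]
force: [-0.9, 0.5, 1.3]
opening: 0.0599
gripper_force: 20.0
```

Run:
```python
from h import *
p,a=go([.4445,.3150,.24],1.016,3); go([.5285,-.1287,.24],1.485,11,p,a)
```

```text
tool [0.4447 0.3148 0.0993] phi 1.017 F [-0.9  0.5  1.3] open 0.0599 t 34.275
[[0.01, 0.0, -4.69], [0.01, 0.0, -4.69], [0.01, 0.0, -4.69]] twist each 0.0
tool [0.4445 0.315  0.24  ] phi 1.016 F [-0.9  0.5  1.3] open 0.0599 t 34.275
[[-2.77, -3.03, 0.0], [-2.64, -3.14, 0.0], [-2.51, -3.25, 0.0], [-2.37, -3.36, 0.0], [-2.22, -3.45, 0.0], [-2.07, -3.54, 0.0], [-1.92, -3.63, 0.0], [-1.76, -3.71, 0.0], [-1.6, -3.78, 0.0], [-1.44, -3.84, 0.0], [-1.27, -3.9, 0.0]] twist each -0.043
```

Request:
apply_moves(delta_pos=[[0,0,-3],[0,0,-5],[0,0,-4],[-2.8,-3.0,0],[-2.6,-3.1,0],[-2.5,-3.3,0],[-2.4,-3.4,0],[-2.2,-3.5,0]], twist=[0,0,0,-0.043,-0.043,-0.043,-0.043,-0.043])

```text
t: 35.28
tool_pos: [0.4822, 0.1111, 0.218]
orientation: [-0.527, -3.095, 0.001]
force: [0.6, 0.4, -4.9]
opening: 0.0595
gripper_force: 20.0
```

Request:
apply_moves(delta_pos=[[-2.1,-3.5,0],[-1.9,-3.6,0],[-1.8,-3.7,0],[-1.6,-3.8,0],[-1.4,-3.8,0],[-1.3,-3.9,0],[0,0,0],[0,0,0]], twist=[-0.043,-0.043,-0.043,-0.043,-0.043,-0.043,0,0])

```text
t: 36.28
tool_pos: [0.5295, -0.128, 0.2181]
orientation: [-0.128, -3.137, -0.002]
force: [0.3, 0.4, -4.8]
opening: 0.0597
gripper_force: 20.0
```

Run:
```python
from h import *
go([.5285,-.1287,.15],1.485,1)
```

```text
tool [ 0.5295 -0.128   0.2181] phi 1.489 F [ 0.3  0.4 -4.8] open 0.0597 t 36.275
[[0.09, -0.08, 6.81]] twist each 0.004
```

Request:
apply_moves(delta_pos=[[0.1,-0.1,4],[0,0,2.8],[0,0,0.8],[0,0,0],[0,0,0]], twist=[0.004,0,0,0,0])

```text
t: 36.9
tool_pos: [0.5301, -0.1293, 0.1449]
orientation: [0.132, 3.136, -0.001]
force: [0.4, 0.2, -4.6]
opening: 0.06
gripper_force: 20.0
```

Run:
```python
from h import *
go([.5285,-.1287,.1073],1.485,1)
z=robot.read_state()['tool_pos'][2]-.0953
c=cam('side');f=c['frame'];np.save('s7.npy',f)
d=np.array([-.996,.086]);s=np.array([.086,.996])
for z_ in(z,z+.04): print([proj(c,[*(np.array([.5285,-.1287])+a*.042*d+b*.030*s),z_]).round(1).tolist() for a,b in((1,1),(1,-1),(-1,-1),(-1,1))])
P=proj(c,[.5285,-.1287,z]).astype(int);print(P)
g=cv2.cvtColor(f,cv2.COLOR_RGB2HSV)
m=((g[...,1]<35)&(g[...,2]>135)).astype(np.uint8)*255
k=np.zeros_like(m);k[P[1]-25:P[1]+30,P[0]-40:P[0]+45]=m[P[1]-25:P[1]+30,P[0]-40:P[0]+45]
for y in range(P[1]-14,P[1]+24,3): 
    r=f[y,P[0]-32:P[0]+36].astype(int);print(y,P[0]-32,(r.max(-1)).tolist()[::2], (r[:,0]-r[:,2]).tolist()[::2])
```

```text
tool [ 0.5301 -0.1293  0.1449] phi 1.486 F [ 0.4  0.2 -4.6] open 0.06 t 36.9
[[0.16, 0.05, 3.76]] twist each 0.001
[[349.7, 243.1], [362.8, 257.0], [385.4, 243.2], [372.0, 230.0]]
[[350.4, 234.5], [363.9, 248.5], [387.0, 234.6], [373.2, 221.3]]
[367 243]
229 335 [160, 161, 162, 162, 162, 162, 160, 155, 144, 153, 154, 155, 155, 154, 157, 161, 160, 160, 164, 161, 156, 145, 147, 150, 147, 147, 143, 147, 150, 157, 164, 166, 164, 166] [-9, -9, -9, -9, -8, -8, -8, -8, -5, 5, 5, 6, 5, 5, 6, 6, 6, 5, 6, 7, 7, 10, 10, 11, 10, 10, 11, 9, 7, 0, -7, -8, -8, -8]
232 335 [159, 163, 163, 162, 161, 142, 119, 104, 120, 153, 154, 155, 155, 155, 156, 156, 161, 160, 160, 160, 155, 146, 148, 147, 140, 148, 151, 158, 165, 166, 163, 166, 167, 166] [-7, -9, -9, -8, -8, -7, -6, -5, 0, 5, 5, 5, 5, 5, 6, 6, 5, 5, 6, 6, 7, 9, 11, 10, 8, 10, 6, -3, -7, -9, -8, -8, -8, -8]
235 335 [159, 155, 143, 117, 110, 104, 102, 106, 129, 153, 156, 155, 155, 155, 154, 156, 160, 161, 160, 160, 153, 147, 150, 153, 157, 162, 161, 163, 165, 165, 165, 166, 167, 167] [-7, -7, -6, -5, -5, -5, -3, 4, 11, 4, 6, 6, 6, 6, 4, 5, 6, 7, 6,
[... 2362 characters left out ...]
, 6, 1, 6, 18, 36, 47, 49, 50, 53, 51, 41, 2, -4, -5, -5, -3, -5, -5, -4, -4, -5]
262 335 [163, 165, 166, 165, 146, 109, 103, 105, 104, 109, 115, 125, 116, 102, 85, 103, 110, 114, 114, 114, 113, 115, 118, 108, 72, 87, 98, 102, 107, 112, 113, 108, 113, 112] [-8, -8, -9, -9, -8, 6, 31, 42, 42, 46, 50, 56, 51, 40, 26, 43, 47, 49, 50, 49, 49, 50, 51, 33, 2, -2, -3, -3, -5, -6, -5, -5, -5, -6]
265 335 [164, 166, 168, 171, 166, 141, 103, 103, 105, 106, 106, 107, 110, 108, 110, 112, 115, 114, 113, 113, 114, 114, 114, 112, 89, 69, 82, 95, 100, 102, 103, 105, 105, 102] [-8, -9, -8, -8, -9, -7, 0, 21, 39, 44, 44, 45, 45, 46, 45, 48, 50, 49, 49, 48, 50, 50, 46, 13, 1, 0, -1, -4, -4, -3, -4, -5, -4, -4]
```

Lower corner seen at about (364,257), predicted (362.8,257). That agrees with the 1.6 mm TCP error in x, so I correct it and lower.

Request:
apply_moves(delta_pos=[[0.2,0,1.0],[0,0,0.5],[0,0,0.5],[0,0,0.5],[0,0,0.4],[0,0,0.2],[0,0,0]], twist=[0,0,0,0,0,0,0])

```text
t: 37.83
tool_pos: [0.527, -0.1292, 0.112]
orientation: [-0.133, -3.139, 0.0]
force: [-0.5, -0.5, -3.9]
opening: 0.0599
gripper_force: 20.0
```

Request:
apply_moves(delta_pos=[[0,0,0.3],[0,0,0.2],[0,0,0.1],[0,0,0]], twist=[0,0,0,0])

```text
t: 38.33
tool_pos: [0.5273, -0.1293, 0.1075]
orientation: [0.133, 3.138, -0.0]
force: [-5.7, 2.2, 6.6]
opening: 0.0598
gripper_force: 20.0
```

On the floor. Now I release, go up, and move aside to check.

Request:
apply_moves(delta_pos=[[0,0,0],[0,0,0],[0,0,0],[0,0,0],[0,0,-2],[0,0,-5],[0,0,-5],[0,0,0]], twist=[0,0,0,0,0,0,0,0], gripper=8.8)

```text
t: 39.33
tool_pos: [0.5298, -0.1301, 0.2317]
orientation: [0.133, 3.13, -0.004]
force: [0.1, 0.4, 1.1]
opening: 0.0882
gripper_force: 0.0
```

Request:
apply_moves(delta_pos=[[1,5,0],[1,5,0],[1,5,0],[1,5,0],[1,5,0],[1,5,0],[0,0,0],[0,0,0]], twist=[0,0,0,0,0,0,0,0])

```text
t: 40.33
tool_pos: [0.4923, 0.1745, 0.2252]
orientation: [-0.132, -3.138, 0.001]
force: [-0.0, 0.5, 0.2]
opening: 0.0881
gripper_force: 0.0
```

Run:
```python
from h import *
s=robot.read_state();print(s['t'],s['tool_pos'],s['force'])
c=cam('top');t=cam('side')
a=cv2.resize(c['frame'][130:250,350:520],None,fx=2.35,fy=2.35,interpolation=3);b=cv2.resize(t['frame'][180:340,320:470],(400,427),interpolation=3)
o=np.zeros((427,800,3),np.uint8);o[:a.shape[0],:a.shape[1]]=a;o[:,400:]=b
cv2.imwrite('pics/fin.png',o[...,::-1])
for n,X,z in(('lid',(.5096,-.3483),.108),('cap',(.519,-.2383),.094),('hold',(.5285,-.129),.124)): print(n,proj(c,[*X,z]).round(1),'side',proj(t,[*X,z]).round(1))
g=cv2.cvtColor(c['frame'],cv2.COLOR_RGB2HSV);m=((g[...,1]>110)&(g[...,0]<30)&(g[...,0]>15)&(g[...,2]>150)).astype(np.uint8);m[:,:455]=0;m[:150]=0;m[235:]=0;m[:,503:]=0
cs,_=cv2.findContours(m,0,1);k=max(cs,key=cv2.contourArea);print('lid seen',cv2.minEnclosingCircle(k))
d=np.array([-.996,.086]);s=np.array([.086,.996])
print('mouth corners',[proj(c,[*(np.array([.5285,-.129])+i*.042*d+j*.03*s),.124]).round(1).tolist() for i,j in((1,1),(1,-1),(-1,-1),(-1,1))])
```

```text
40.325 [0.49229599 0.17454562 0.22515576] [-0.0309967   0.49724629  0.17930413]
lid [490.6 194.1] side [425.5 286.4]
cap [441.2 190.3] side [395.1 260. ]
hold [396.1 182.6] side [369.8 226.9]
lid seen ((490.8870849609375, 193.88710021972656), 11.560312271118164)
mouth corners [[381.3, 199.4], [407.9, 202.1], [410.7, 166.0], [384.4, 163.2]]
```

View pics/fin.png

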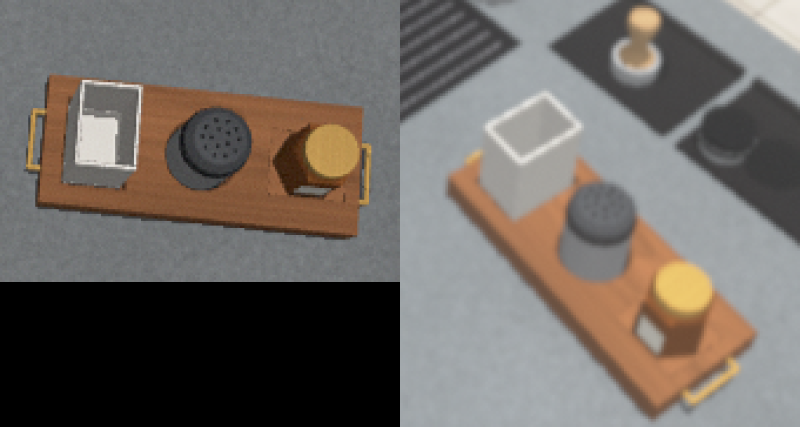

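The last picture shows all three seated and upright. The mouth corners at (384.9,164), (410.4,166.2) and (408.3,201.5), lid centre (490.9,193.9) and cap (442,190) agree with the seated predictions to about 1 px.

```bash
python3 -c "
from plant import robot
print(robot.close_job())"
```

```text
the job is handed in; nothing more can be done
None
```

The holder is right way up, and it, the shaker and the jar stand upright in their own pockets; the job was handed in at about 40 s of the 72 s allowed, and no verdict came back.

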